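# Unlock the tasting stand

### The arm

A 6-joint arm with a two-finger parallel gripper is mounted at the origin on the work surface. World frame = base frame: x ahead of the robot, y to its left, z up, the work surface at z = 0. Lengths are in m, angles in rad, forces in N, time in s.
With the tool pointing down it reaches from about 0.325 to 0.85 m from the base axis. Payload 4.4 kg.
Tool frame: the origin (TCP) lies between the finger pads; the fingertips stand 8 mm ahead of it and the grasp point (between the pads) lies 11 mm behind it; y points along the fingers, x is the direction in which the jaws open and shut, and the axes are right-handed (so a half turn about y gives the same grasp; the last joint's range is limited). The gripper opens to 94 mm and grips with 3 to 60 N. Pads are 16 mm wide; open, the fingers measure 119 mm over their backs; the gripper's body (75 mm by 177 mm) begins 78 mm behind the grasp point.
Start: joints at [1.067, 0.207, 1.542, -0, 1.393, -0.15], TCP at [0.199, 0.54, 0.213] pointing down, gripper open.
Joint ranges: [-2.73, 2.73], [-0.86, 2.22], [0.23, 2.46], [-1.11, 4.25], [0.08, 2.63], [-2.82, 2.82]. Speed limits (rad/s): [2.79, 2.79, 3.14, 3.14, 3.14, 3.14].

### API

Orientations are given as [roll, pitch, yaw] about the fixed x, y, z axes, in that order (R = Rz(yaw) Ry(pitch) Rx(roll)).
In Python, from workcell import manip, vision, workorder gives the robot as it stands.
- The arm moves only by the tool send_rows, never from a script. Its argument "plan" is a list of rows, each an object with "travel": the shift along the world's x, y, z in m, a list of three; "delta_rot": the turn, a rotation vector about the world's x, y, z in degrees, a list of three; "hand": the finger opening in m, from 0 to 0.094. In form: [{"travel": [tx, ty, tz], "delta_rot": [ax, ay, az], "hand": hand}, ...]. A call has 1 to 12 rows; each row shifts and turns the commanded pose from where the row before left it; what a row does not reach is not made up. A row lasts 1/8 s, in which the tool goes at most 62.5 mm and 10.7 degrees, less where a joint would pass 70% of its speed; a pose out of reach is approached as far as the arm can. A call with a gripper value outside its range is refused whole. The fingers move at their own pace and stop on an object; the grip force is fixed at half the most. Time passes only in rows, so rows that do not move let the fingers close. It gives the time, the measured TCP pose, the force and the opening at its end, in the units of the state.
- manip.observe(): the state, without advancing time (a new reading comes with each control period).
- vision.get_image(name): name is "side" or "top" or "wrist"; returns a dict with "frame" (384x512x3 uint8, blue, green, red), "camera_matrix" (3x3 intrinsics, pixels), "k1" (the pictures are not rectified: a ray, as slopes to the right and down, at radius r is drawn at 1 + k1 r^2 times it, then the intrinsics apply), "camera_from_world" (4x4, takes a point from world to camera coordinates); the wrist camera has in their place "tool_from_camera" (4x4, takes a point from camera to tool coordinates, whose origin is the TCP and whose axes are the tool frame's). Camera axes: x right, y down, z forward; pixel columns grow to the right and rows downward; lengths in m; the calibration is good to about 2 mm. A picture is of the moment at which its call begins: read the wrist's pose just before it. There is no depth.
- workorder.close_job(): hands the job in, once; it reports no verdict.
The state is a dict: "t": time; "joint_positions": joint angles; "qd": joint speeds; "effort": joint torques, N m; "position": TCP position; "orientation": TCP orientation; "contact_force": force on the tool from outside, world axes, zero at the start; "wrist_torque": the same for the moment, N m; "opening": finger opening in m.
Only numpy, scipy, OpenCV 4.12 (cv2) and the standard library are available. Lean on these libraries where they do the work, as an engineer would, in place of code of your own. Each camera call takes 0.05 s, during which the arm holds its last target.

### The job

Free the revolving tasting stand for the day: draw its lock pin (the one with the tall slim grip) up out of its bore and park it in the open notch at the middle of the lock bracket, hanging upright by its flange with its shank down in the notch, and let go of it. Leave the hexagon-headed bolt seated in its own bore.

Things in the scene. Friction and masses are not known exactly. Their poses are not given: they have to be found in the camera images.
- stand: Fixed stand on a shop counter: dark steel lock bracket, 60 (x) by 220 (y) by 50 mm high, and behind it (+x) a round wooden tray 260 mm wide with small jars on it (tops below 95 mm). Origin: on the counter under the bracket's centre, z up. Bores 16 mm wide at x = 0, y = +75 and -75 mm, open at the top, hold the lock pin and the bolt, either way round. Position and yaw vary.
- notch (a point): Parking notch in the bracket's middle: a slot 28 mm wide in y through the bracket's full height, open at the top and at the front (-x), from x = -30 (front face) to x = +12 mm (back wall) in the stand's frame. This point: x = -10, y = 0, at the level of the bracket's top face, 50 mm above the counter; axes as the stand's.
- lock_pin: Loose steel pin, 96 mm long, 0.2 kg, upright in a bore, slides out freely. Origin: centre of the lower tip; z up its axis. Shank 12 mm thick from 0 to 40 mm, flange 50 mm wide from 40 to 46, plain round grip 24 mm thick from 46 to 96. The flange lies on the bracket's top, so the tip is 10 mm above the counter, in the bore and when parked in the notch alike.
- bolt: Loose-fitting steel bolt in the other bore: shank and flange as the pin's, but on the flange a low hexagon head 34 mm across and 20 mm high (top 76 mm above the counter). Origin: centre of the shank's lower tip, z up. It stays where it is.

How it is judged:
By the outcome, as a careful person would: the job done as asked, in the order asked, and still so for the second after the job is handed in, with the robot touching nothing.
It also fails if it takes over 32 s, if anything falls off the work surface, if the arm or the gripper's body presses on something with over 40 N, if the wrist force passes 120 N, or if a joint passes its speed limit or range.

## Working session

There is one attempt and no reset: what is moved stays moved. The work goes in short steps, Python scripts to look and compute and a tool call to move; the robot and the scene stay as the last step left them, time stands still between calls to the robot, and variables do not carry over. Pictures are saved under pics/ and viewed, and the job is handed in when it is done.

Besides the shell and the picture viewer there is one more tool, called after ">>>" by a JSON object that holds its "op" and its "data". send_rows: Moves the arm, as the interface text tells. Its arguments: {"type":"object","properties":{"plan":{"type":"array"}},"required":["plan"]}

```bash
mkdir -p pics; cat > h.py <<'E'
import numpy as np, cv2
from workcell import manip, vision, workorder
def snap(n,f):
    s=manip.observe(); im=vision.get_image(n); cv2.imwrite('pics/'+f,im['frame'])
    np.save('pics/'+f+'.npy',{'im':im,'s':s},allow_pickle=True); return im,s
def load(f):
    d=np.load('pics/'+f+'.npy',allow_pickle=True).item(); return d['im'],d['s']
E
python3 - <<'E'
from h import *
for n in ("top","side"):
    im,s=snap(n,n+"0.png"); print(n,im["camera_matrix"],im["k1"],im["camera_from_world"])
print(s)
E
```

```text
top [[476.80522653   0.         253.2518326 ]
 [  0.         476.80522653 190.00692035]
 [  0.           0.           1.        ]] 0.058634270382064396 [[ 0.00651163 -0.9994987  -0.03098309  0.05339053]
 [-0.99409234 -0.00311327 -0.10849302  0.5378943 ]
 [ 0.10834217  0.03150652 -0.99361427  0.73850511]
 [ 0.          0.          0.          1.        ]]
side [[398.16054812   0.         259.3225915 ]
 [  0.         398.16054812 194.04629255]
 [  0.           0.           1.        ]] -0.001971466203023807 [[-0.99272985 -0.11857488  0.02067455  0.55446257]
 [-0.09345976  0.65113757 -0.75318334  0.05916225]
 [ 0.07584665 -0.74963983 -0.65748568  0.71995581]
 [ 0.          0.          0.          1.        ]]
{'t': 0.05, 'joint_positions': array([ 1.06750346e+00,  2.07396359e-01,  1.54288848e+00, -9.37379754e-06,
        1.39349842e+00, -1.50467038e-01]), 'qd': array([-0.00045098,  0.00023808,  0.00037478,  0.0004374 , -0.00107375,
       -0.00363232]), 'effort': array([ 1.53447600e-04, -3.72164333e+01, -2.82557023e+01,  7.01855100e-02,
        3.13762436e-02, -5.70781788e-05]), 'position': array([0.19831673, 0.53890806, 0.21233526]), 'orientation': array([-1.57047707,  0.00216724,  1.21797251]), 'contact_force': array([0.31090631, 0.11441692, 0.33263336]), 'wrist_torque': array([ 0.00563866, -0.02844226, -0.01237912]), 'opening': 0.09402047950244978}
```

```bash
python3 - <<'E'
from h import *
im,s=snap("wrist","wrist0.png"); print(im["camera_matrix"],im["k1"],im["tool_from_camera"])
E
```

```text
[[286.78559516   0.         257.24743276]
 [  0.         286.78559516 188.26541645]
 [  0.           0.           1.        ]] 0.009673664885553523 [[ 9.99999462e-01 -9.92128321e-04 -3.02492248e-04  3.22484700e-04]
 [ 2.61615943e-05 -2.67419037e-01  9.63580333e-01 -1.70466501e-01]
 [-1.03688752e-03 -9.63579822e-01 -2.67418868e-01  7.95160846e-02]
 [ 0.00000000e+00  0.00000000e+00  0.00000000e+00  1.00000000e+00]]
```

View pics/top0.png

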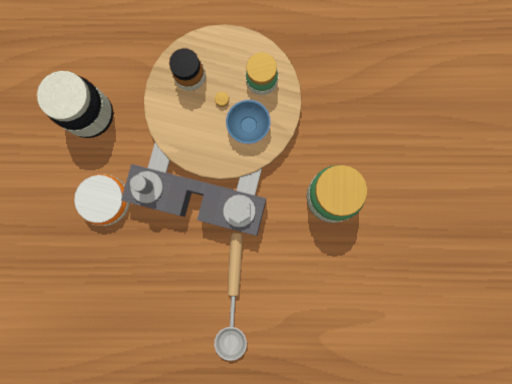

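View pics/side0.png

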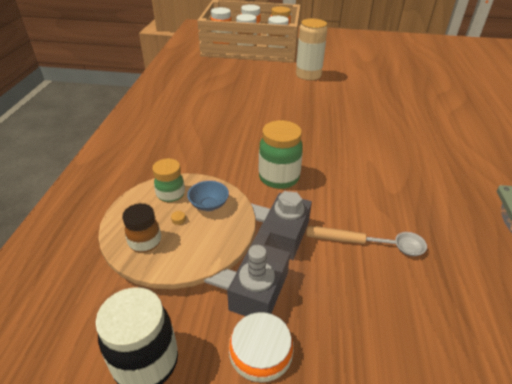

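View pics/wrist0.png

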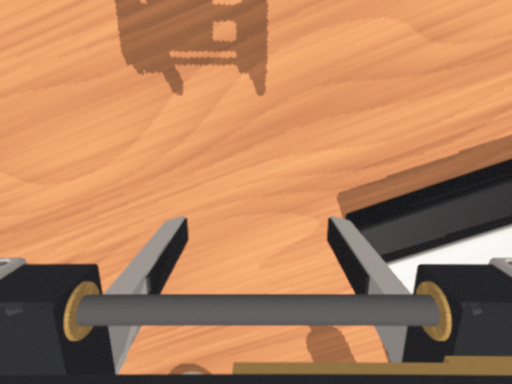

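```bash
python3 - <<'E'
import cv2
a=cv2.imread('pics/top0.png')[140:250,60:280]; cv2.imwrite('pics/topc.png',cv2.resize(a,None,fx=3.6,fy=3.6,interpolation=cv2.INTER_CUBIC))
a=cv2.imread('pics/side0.png')[180:330,190:330]; cv2.imwrite('pics/sidec.png',cv2.resize(a,None,fx=4,fy=4,interpolation=cv2.INTER_CUBIC))
E
```

```text
(no output)
```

View pics/topc.png

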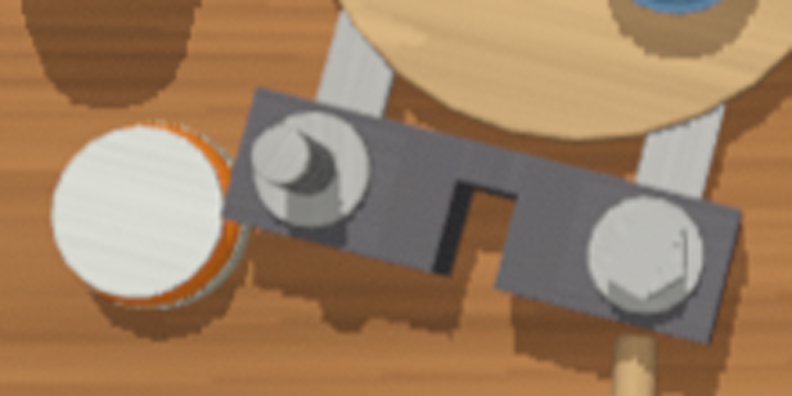

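View pics/sidec.png

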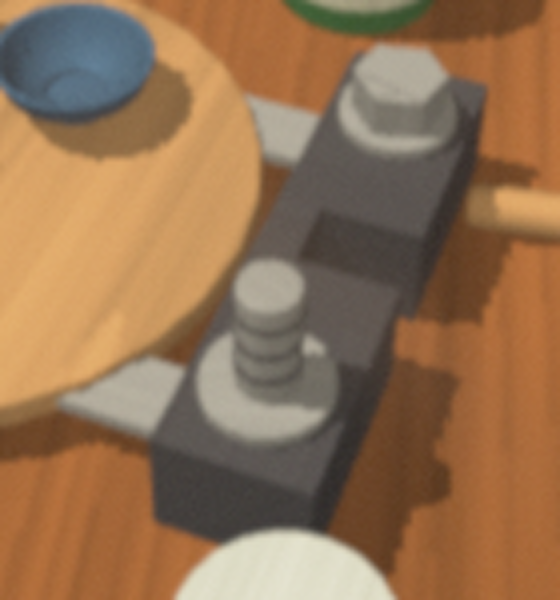

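```bash
cat >> h.py <<'E'
def ray(im,uv,s=None):
    K=np.array(im["camera_matrix"]);k=im["k1"]
    p=cv2.undistortPoints(np.array([[uv]],float),K,np.array([k,0,0,0.]),None)[0,0] if True else 0
    d=np.array([p[0],p[1],1.])
    if "camera_from_world" in im:
        T=np.linalg.inv(im["camera_from_world"])
    else:
        from scipy.spatial.transform import Rotation as R
        W=np.eye(4);W[:3,:3]=R.from_euler('xyz',s['orientation']).as_matrix();W[:3,3]=s['position']
        T=W@im["tool_from_camera"]
    return T[:3,3],T[:3,:3]@d
def onz(im,uv,z,s=None):
    o,d=ray(im,uv,s); return o+d*(z-o[2])/d[2]
def proj(im,P,s=None):
    if "camera_from_world" in im: T=im["camera_from_world"]
    else:
        from scipy.spatial.transform import Rotation as R
        W=np.eye(4);W[:3,:3]=R.from_euler('xyz',s['orientation']).as_matrix();W[:3,3]=s['position']
        T=np.linalg.inv(W@im["tool_from_camera"])
    p=T[:3,:3]@np.asarray(P,float)+T[:3,3]; x=p[:2]/p[2]; x=x*(1+im["k1"]*(x@x)); K=im["camera_matrix"]
    return np.array([K[0,0]*x[0]+K[0,2],K[1,1]*x[1]+K[1,2]])
E
python3 - <<'E'
from h import *
np.set_printoptions(precision=4,suppress=True)
t,_=load('top0.png');sd,_=load('side0.png')
T=lambda u,v:(60+u/3.6,140+v/3.6)
S=lambda u,v:(190+u/4,180+v/4)
c=[onz(t,T(*p),.05) for p in [(258,88),(740,210),(710,343),(225,216)]]
print(np.array(c), np.mean(c,0)); 
for i in range(4): print(np.linalg.norm(c[i]-c[(i+1)%4]))
d=c[0]-c[1]+c[3]-c[2]; print("yaw",np.degrees(np.arctan2(-d[0],d[1])))
print("pin flange top",onz(t,T(311,168),.056),"griptop",onz(t,T(281,158),.106))
print("bolt top~",onz(t,T(647,252),.076))
for p in [(460,182),(517,195),(497,288),(432,272)]: print("notch",onz(t,T(*p),.05))
print("side pin top",onz(sd,S(270,288),.106),"flange",onz(sd,S(268,388),.056))
for p in [(153,440),(313,495),(487,88)]: print("side corner",onz(sd,S(*p),.05))
print("jar lid", onz(t,T(137,212),.05),onz(sd,(261,342),.05))
E
```

```text
[[0.5756 0.2485 0.05  ]
 [0.5224 0.036  0.05  ]
 [0.4648 0.0487 0.05  ]
 [0.519  0.261  0.05  ]] [0.5205 0.1486 0.05  ]
0.21906783462977708
0.0590234934724651
0.21910530668994666
0.057990382157130975
yaw -14.195472343887358
pin flange top [0.5395 0.2225 0.056 ] griptop [0.5378 0.2219 0.106 ]
bolt top~ [0.5022 0.0748 0.076 ]
notch [0.5343 0.1585 0.05  ]
notch [0.5286 0.1334 0.05  ]
notch [0.488  0.1414 0.05  ]
notch [0.4949 0.1699 0.05  ]
side pin top [0.5362 0.2254 0.106 ] flange [0.5357 0.2278 0.056 ]
side corner [0.5724 0.2501 0.05  ]
side corner [0.516  0.2645 0.05  ]
side corner [0.4627 0.0543 0.05  ]
jar lid [0.5206 0.2995 0.05  ] [0.5193 0.3195 0.05  ]
```

```bash
python3 - <<'E'
from h import *
np.set_printoptions(precision=4,suppress=True)
t,_=load('top0.png');sd,_=load('side0.png')
def tri(a,b):
    o1,d1=ray(t,a);o2,d2=ray(sd,b)
    A=np.stack([d1,-d2],1);x=np.linalg.lstsq(A,o2-o1,rcond=None)[0]
    p,q=o1+x[0]*d1,o2+x[1]*d2; return (p+q)/2,np.linalg.norm(p-q)
print("white lid",tri((98.5,199),(261,342)))
print("black jar",tri((65,96),(130,318)))
print("amber jar",tri((185,65),(139,218)))
print("green jar",tri((262,67),(167,167)))
print("pin top",tri((60+281/3.6,140+158/3.6),(190+270/4,180+288/4)))
for z in(.03,.045): 
  print([onz(t,p,z)[:2] for p in [(75,199),(122,199)]])
E
```

```text
white lid (array([0.5214, 0.307 , 0.0272]), np.float64(0.002259144023851221))
black jar (array([0.6697, 0.3368, 0.0997]), np.float64(0.00228914615218987))
amber jar (array([0.7253, 0.1612, 0.0804]), np.float64(0.002525651804506791))
green jar (array([0.7176, 0.0418, 0.0883]), np.float64(0.004546015332139053))
pin top (array([0.5373, 0.2227, 0.103 ]), np.float64(0.0016919187258825628))
[array([0.5221, 0.3438]), array([0.5224, 0.268 ])]
[array([0.5208, 0.3377]), array([0.521 , 0.2634])]
```

>>> {"op": "send_rows", "data": {"plan": [{"travel": [0.034,-0.0316,-0.002],"delta_rot": [0,0,0.6],"hand": 0.08},{"travel": [0.034,-0.0316,-0.002],"delta_rot": [0,0,0.6],"hand": 0.07},{"travel": [0.034,-0.0316,-0.002],"delta_rot": [0,0,0.6],"hand": 0.07},{"travel": [0.034,-0.0316,-0.002],"delta_rot": [0,0,0.6],"hand": 0.07},{"travel": [0.034,-0.0316,-0.002],"delta_rot": [0,0,0.6],"hand": 0.07},{"travel": [0.034,-0.0316,-0.002],"delta_rot": [0,0,0.6],"hand": 0.07},{"travel": [0.034,-0.0316,-0.002],"delta_rot": [0,0,0.6],"hand": 0.07},{"travel": [0.034,-0.0316,-0.002],"delta_rot": [0,0,0.6],"hand": 0.07},{"travel": [0.034,-0.0316,-0.002],"delta_rot": [0,0,0.6],"hand": 0.07},{"travel": [0.034,-0.0316,-0.002],"delta_rot": [0,0,0.6],"hand": 0.07},{"travel": [0,0,0],"delta_rot": [0,0,0],"hand": 0.07},{"travel": [0,0,0],"delta_rot": [0,0,0],"hand": 0.07}]}}

```text
t: 1.65
position: [0.538, 0.2237, 0.1929]
orientation: [-1.569, 0.0, 1.322]
contact_force: [0.3, 0.7, -0.0]
opening: 0.07
```

```bash
python3 - <<'E'
from h import *
im,s=snap("wrist","wrist1.png"); print(s)
E
```

```text
{'t': 1.65, 'joint_positions': array([ 2.45221770e-01,  2.40616562e-01,  1.54374154e+00,  5.33775324e-04,
        1.35866291e+00, -1.07717412e+00]), 'qd': array([ 0.02492711, -0.01076521,  0.01006481, -0.00233775, -0.00149219,
       -0.0002618 ]), 'effort': array([-7.94969145e-01, -3.78112328e+01, -2.79564804e+01, -3.17203347e-02,
        4.43751505e-02, -1.56039714e-03]), 'position': array([0.53804802, 0.22368889, 0.19290887]), 'orientation': array([-1.56929129e+00,  2.17420834e-04,  1.32228330e+00]), 'contact_force': array([ 0.29674888,  0.67454294, -0.03692053]), 'wrist_torque': array([-0.011837  ,  0.01704636, -0.05160801]), 'opening': 0.06997072420199202}
```

View pics/wrist1.png

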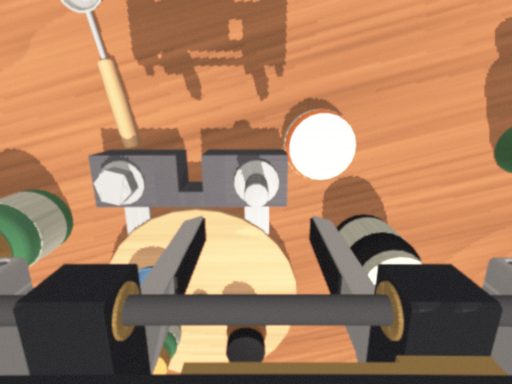

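```bash
python3 - <<'E'
import cv2
a=cv2.imread('pics/wrist1.png')[140:240,80:300]; cv2.imwrite('pics/w1c.png',cv2.resize(a,None,fx=3.6,fy=3.6,interpolation=cv2.INTER_CUBIC))
E
```

```text
(no output)
```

View pics/w1c.png

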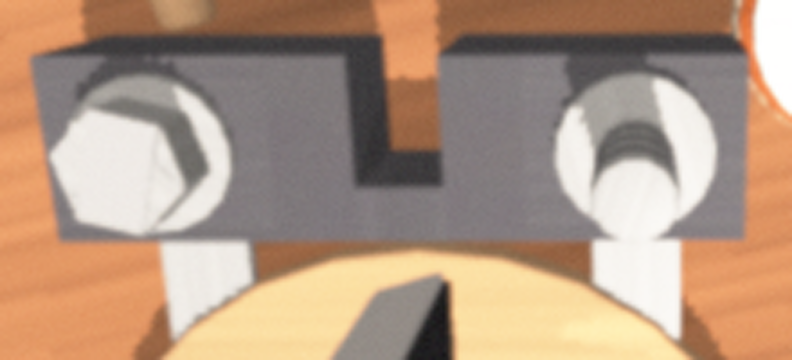

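```bash
python3 - <<'E'
from h import *
np.set_printoptions(precision=4,suppress=True)
w,s=load('wrist1.png')
W=lambda u,v:(80+u/3.6,140+v/3.6)
c=np.array([onz(w,W(*p),.05,s) for p in [(33,55),(748,52),(745,240),(60,240)]])
print(c,c.mean(0)); d=c[1]+c[2]-c[0]-c[3]; print(np.linalg.norm(d)/2,np.degrees(np.arctan2(-d[0],d[1])))
print("pin",onz(w,W(636,199),.106,s),onz(w,W(636,157),.056,s))
n=np.array([onz(w,W(*p),.05,s) for p in [(345,55),(355,186),(441,186),(441,55)]]);print(n,n.mean(0))
E
```

```text
[[0.4634 0.0531 0.05  ]
 [0.5161 0.2643 0.05  ]
 [0.575  0.25   0.05  ]
 [0.5208 0.0377 0.05  ]] [0.5188 0.1513 0.05  ]
0.21837925942730707 -14.168624223822329
pin [0.5367 0.2239 0.106 ] [0.5382 0.2234 0.056 ]
[[0.4867 0.1449 0.05  ]
 [0.527  0.1346 0.05  ]
 [0.5337 0.1609 0.05  ]
 [0.4939 0.1733 0.05  ]] [0.5103 0.1534 0.05  ]
```

>>> {"op": "send_rows", "data": {"plan": [{"travel": [-0.0005,0,-0.035],"delta_rot": [0,0,0],"hand": 0.07},{"travel": [0,0,-0.035],"delta_rot": [0,0,0],"hand": 0.07},{"travel": [0,0,-0.03],"delta_rot": [0,0,0],"hand": 0.06},{"travel": [0,0,-0.02],"delta_rot": [0,0,0],"hand": 0.05},{"travel": [0,0,0],"delta_rot": [0,0,0],"hand": 0.04},{"travel": [0,0,0],"delta_rot": [0,0,0],"hand": 0.03}]}}

```text
t: 2.45
position: [0.5384, 0.2245, 0.0745]
orientation: [-1.572, -0.001, 1.324]
contact_force: [-0.5, 0.1, 0.8]
opening: 0.0331
```

>>> {"op": "send_rows", "data": {"plan": [{"travel": [0,0,0],"delta_rot": [0,0,0],"hand": 0.022},{"travel": [0,0,0],"delta_rot": [0,0,0],"hand": 0.01},{"travel": [0,0,0],"delta_rot": [0,0,0],"hand": 0.01},{"travel": [0,0,0],"delta_rot": [0,0,0],"hand": 0.01}]}}

```text
t: 2.95
position: [0.539, 0.2239, 0.075]
orientation: [-1.572, -0.001, 1.323]
contact_force: [-1.6, 0.2, 5.3]
opening: 0.0237
```

>>> {"op": "send_rows", "data": {"plan": [{"travel": [0,0,0.005],"delta_rot": [0,0,0],"hand": 0.01},{"travel": [0,0,0.01],"delta_rot": [0,0,0],"hand": 0.01},{"travel": [0,0,0.015],"delta_rot": [0,0,0],"hand": 0.01},{"travel": [0,0,0.015],"delta_rot": [0,0,0],"hand": 0.01},{"travel": [0,0,0.015],"delta_rot": [0,0,0],"hand": 0.01},{"travel": [0,0,0],"delta_rot": [0,0,0],"hand": 0.01}]}}

```text
t: 3.7
position: [0.5398, 0.224, 0.1358]
orientation: [-1.575, -0.002, 1.323]
contact_force: [0.2, -0.3, -1.9]
opening: 0.0235
```

```bash
python3 - <<'E'
from h import *
im,s=snap("wrist","wrist2.png");im,s=snap("side","side2.png"); print(s['position'],s['contact_force'],s['opening'])
a=cv2.imread('pics/wrist2.png');b=cv2.imread('pics/side2.png')
cv2.imwrite('pics/c2.png',cv2.resize(np.vstack([a[100:384],b[100:384]]),None,fx=1.05,fy=1.05))
E
```

```text
[0.53887155 0.22375253 0.13456747] [-0.11732284  0.52016808 -2.7247909 ] 0.023402697777100436
```

View pics/c2.png

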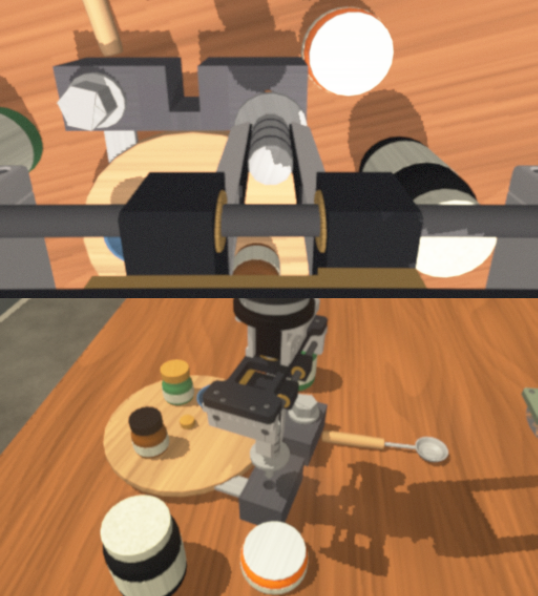

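>>> {"op": "send_rows", "data": {"plan": [{"travel": [-0.004,-0.0105,0],"delta_rot": [0,0,0],"hand": 0.01},{"travel": [-0.008,-0.02,0],"delta_rot": [0,0,0],"hand": 0.01},{"travel": [-0.008,-0.02,0],"delta_rot": [0,0,0],"hand": 0.01},{"travel": [-0.006,-0.015,0],"delta_rot": [0,0,0],"hand": 0.01},{"travel": [-0.002,-0.006,0],"delta_rot": [0,0,0],"hand": 0.01},{"travel": [0,0,0],"delta_rot": [0,0,0],"hand": 0.01},{"travel": [0,0,0],"delta_rot": [0,0,0],"hand": 0.01}]}}

```text
t: 4.68
position: [0.5105, 0.1524, 0.1337]
orientation: [-1.571, -0.001, 1.323]
contact_force: [-0.1, 0.6, -2.3]
opening: 0.0238
```

```bash
python3 - <<'E'
from h import *
im,s=snap("wrist","wrist3.png");im,s=snap("side","side3.png"); print(s['position'],s['orientation'],s['contact_force'],s['opening'])
a=cv2.imread('pics/wrist3.png')[130:290,140:340];b=cv2.imread('pics/side3.png')[150:330,190:350]
cv2.imwrite('pics/w3c.png',cv2.resize(a,None,fx=3.5,fy=3.5,interpolation=cv2.INTER_CUBIC))
cv2.imwrite('pics/s3c.png',cv2.resize(b,None,fx=3.3,fy=3.3,interpolation=cv2.INTER_CUBIC))
E
```

```text
[0.51047151 0.1525239  0.13357506] [-1.57114174e+00 -3.66119741e-04  1.32322914e+00] [ 0.2232592  -0.39518237 -1.64960239] 0.02378192898449583
```

View pics/w3c.png

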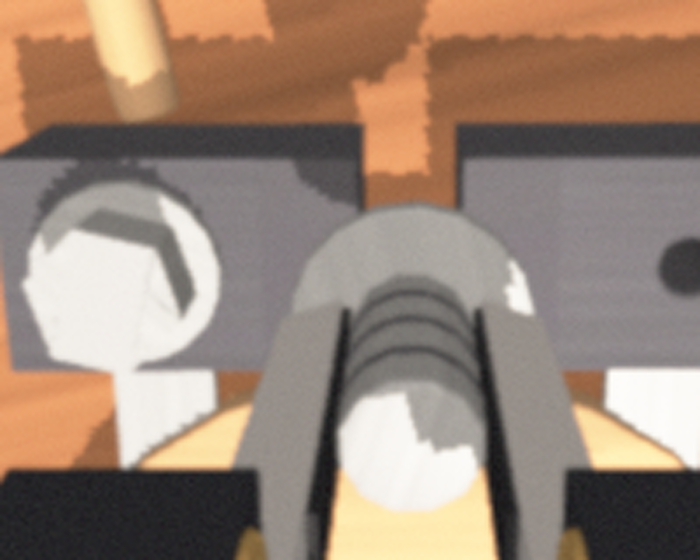

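View pics/s3c.png

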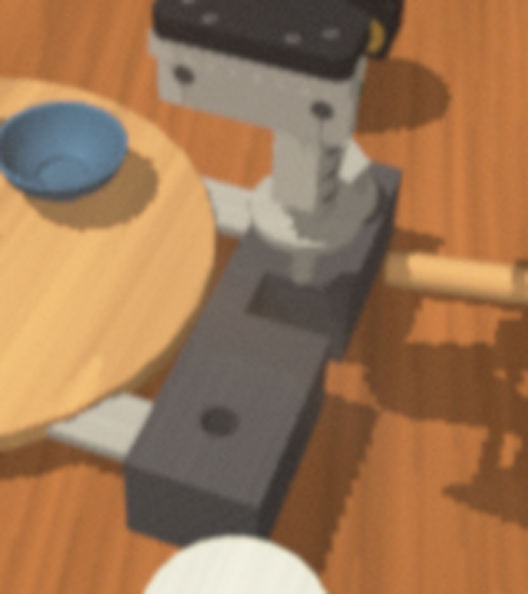

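```bash
python3 - <<'E'
from h import *
np.set_printoptions(precision=4,suppress=True)
sd,s=load('side3.png');w,s=load('wrist3.png')
S=lambda u,v:(190+u/3.3,150+v/3.3)
V=lambda u,v:(140+u/3.5,130+v/3.5)
b=onz(sd,S(218,421),.05);print("bore side",b,"tip",onz(sd,S(303,278),.069))
print("bore-relative notch",b+np.array([-.0281,-.0703,0]))
print("bore wrist",onz(w,V(684,267),.05,s),"pin top",onz(w,V(413,447),.165,s), "flange front",onz(w,V(415,205),.115,s))
for p in [(362,157),(460,157)]: print(onz(w,V(*p),.05,s))
E
```

```text
bore side [0.5374 0.2244 0.05  ] tip [0.5075 0.1544 0.069 ]
bore-relative notch [0.5093 0.1541 0.05  ]
bore wrist [0.537  0.2216 0.05  ] pin top [0.5088 0.1537 0.165 ] flange front [0.4849 0.1603 0.115 ]
[0.4867 0.146  0.05  ]
[0.493  0.1706 0.05  ]
```

>>> {"op": "send_rows", "data": {"plan": [{"travel": [0,0,-0.012],"delta_rot": [0,0,0],"hand": 0.01},{"travel": [0,0,-0.012],"delta_rot": [0,0,0],"hand": 0.01},{"travel": [0,0,-0.012],"delta_rot": [0,0,0],"hand": 0.01},{"travel": [0,0,-0.012],"delta_rot": [0,0,0],"hand": 0.01},{"travel": [0,0,-0.006],"delta_rot": [0,0,0],"hand": 0.01},{"travel": [0,0,0],"delta_rot": [0,0,0],"hand": 0.01},{"travel": [0,0,0],"delta_rot": [0,0,0],"hand": 0.01}]}}

```text
t: 5.65
position: [0.5107, 0.1521, 0.0799]
orientation: [-1.572, -0.0, 1.323]
contact_force: [0.5, -0.6, -1.5]
opening: 0.0233
```

>>> {"op": "send_rows", "data": {"plan": [{"travel": [0,0,-0.002],"delta_rot": [0,0,0],"hand": 0.01},{"travel": [0,0,-0.002],"delta_rot": [0,0,0],"hand": 0.01},{"travel": [0,0,0],"delta_rot": [0,0,0],"hand": 0.01},{"travel": [0,0,0],"delta_rot": [0,0,0],"hand": 0.01}]}}

```text
t: 6.15
position: [0.5102, 0.1521, 0.0755]
orientation: [-1.571, -0.0, 1.323]
contact_force: [0.4, -0.2, -2.0]
opening: 0.0234
```

```bash
python3 - <<'E'
from h import *
im,s=snap("wrist","wrist4.png");im,s=snap("side","side4.png"); print(s['position'],s['orientation'],s['contact_force'],s['opening'])
b=cv2.imread('pics/side4.png')[150:330,190:350]
cv2.imwrite('pics/s4c.png',cv2.resize(b,None,fx=3.3,fy=3.3,interpolation=cv2.INTER_CUBIC))
E
```

```text
[0.51023327 0.15207941 0.07550261] [-1.57092718e+00 -2.19601276e-05  1.32274169e+00] [ 0.43295241 -0.31875094 -2.94365162] 0.02353646584967672
```

View pics/s4c.png

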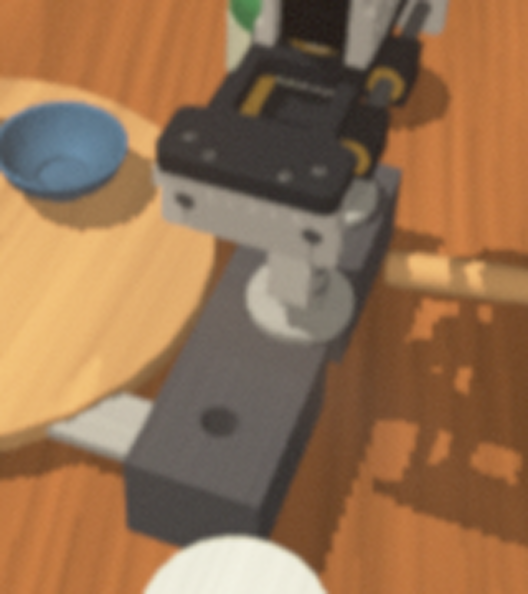

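>>> {"op": "send_rows", "data": {"plan": [{"travel": [0,0,-0.001],"delta_rot": [0,0,0],"hand": 0.01},{"travel": [0,0,0],"delta_rot": [0,0,0],"hand": 0.01},{"travel": [0,0,0],"delta_rot": [0,0,0],"hand": 0.01}]}}

```text
t: 6.62
position: [0.5104, 0.1521, 0.075]
orientation: [-1.571, -0.0, 1.323]
contact_force: [-1.3, -0.9, 4.0]
opening: 0.0234
```

Contact now (z force rose to +4 N, same as seated before). Release.

>>> {"op": "send_rows", "data": {"plan": [{"travel": [0,0,0],"delta_rot": [0,0,0],"hand": 0.03},{"travel": [0,0,0],"delta_rot": [0,0,0],"hand": 0.04},{"travel": [0,0,0],"delta_rot": [0,0,0],"hand": 0.05},{"travel": [0,0,0],"delta_rot": [0,0,0],"hand": 0.055},{"travel": [0,0,0],"delta_rot": [0,0,0],"hand": 0.055},{"travel": [0,0,0.01],"delta_rot": [0,0,0],"hand": 0.055},{"travel": [0,0,0.02],"delta_rot": [0,0,0],"hand": 0.055},{"travel": [0,0,0.03],"delta_rot": [0,0,0],"hand": 0.055},{"travel": [0,0,0.04],"delta_rot": [0,0,0],"hand": 0.055},{"travel": [0,0,0.03],"delta_rot": [0,0,0],"hand": 0.055},{"travel": [0,0,0],"delta_rot": [0,0,0],"hand": 0.055}]}}

```text
t: 8.0
position: [0.5125, 0.1524, 0.2081]
orientation: [-1.578, -0.003, 1.323]
contact_force: [0.1, -0.3, -0.4]
opening: 0.0548
```

```bash
python3 - <<'E'
from h import *
im,s=snap("wrist","wrist5.png");im,s=snap("side","side5.png"); print(s['t'],s['position'],s['contact_force'],s['opening'])
a=cv2.imread('pics/wrist5.png')[120:300,90:350]
b=cv2.imread('pics/side5.png')[150:330,190:350]
cv2.imwrite('pics/w5c.png',cv2.resize(a,None,fx=3,fy=3,interpolation=cv2.INTER_CUBIC))
cv2.imwrite('pics/s5c.png',cv2.resize(b,None,fx=3.3,fy=3.3,interpolation=cv2.INTER_CUBIC))
E
```

```text
8.05 [0.5110024  0.15221653 0.20572413] [0.38956194 0.27138074 1.04086632] 0.054768323840954945
```

View pics/w5c.png

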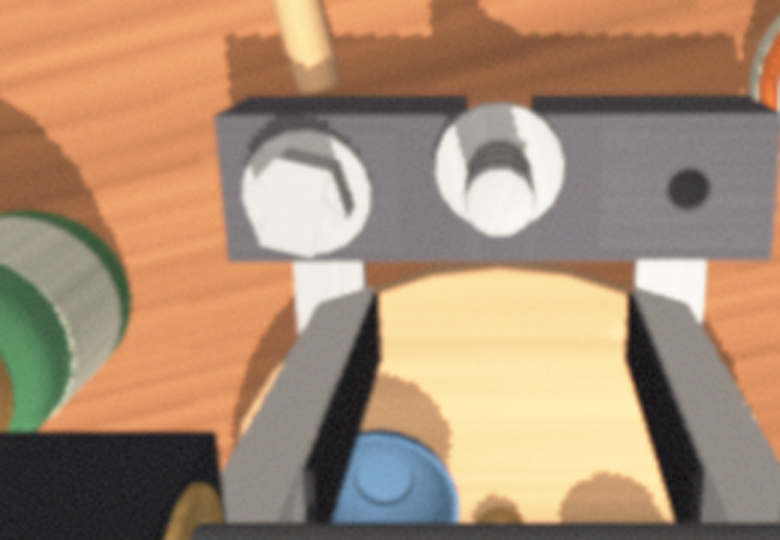

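View pics/s5c.png

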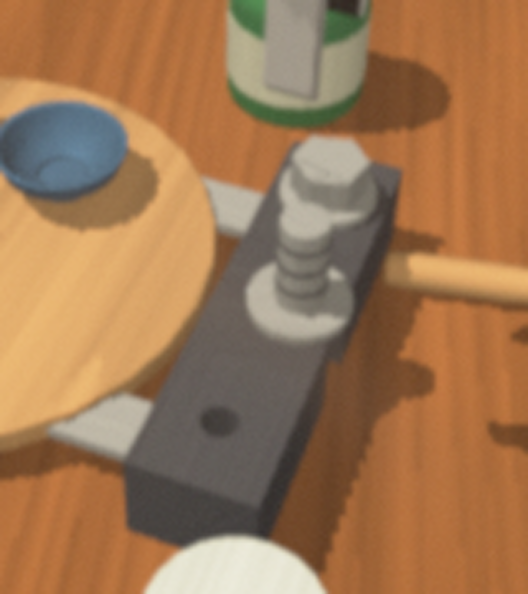

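```bash
python3 - <<'E'
from h import *
w,s=load('wrist5.png');sd,_=load('side5.png')
V=lambda u,v:(90+u/3,120+v/3);S=lambda u,v:(190+u/3.3,150+v/3.3)
print(onz(w,V(500,170),.056,s),onz(w,V(499,202),.106,s),onz(sd,S(300,300),.056),onz(sd,S(304,220),.106))
print(workorder.close_job())
E
```

```text
[0.50987621 0.15327522 0.056     ] [0.50853288 0.15323149 0.106     ] [0.50801944 0.15612887 0.056     ] [0.50919807 0.15481914 0.106     ]
the job is handed in; nothing more can be done
None
```

I drew the lock pin straight up out of its bore, moved it over the middle notch, lowered it until the flange landed, let go, lifted the gripper about 130 mm clear and handed the job in. It finished at about 8 s of the 32 s allowed, and the highest force I read was about 5 N.

- **Pin position:** the wrist picture puts the flange at (0.510, 0.153) m, and the notch measured at about (0.510, 0.153) m. The side camera reads up to 3 mm differently, (0.508, 0.156) m, which is close to its 2 mm calibration tolerance and within the notch's play.
- **Pin upright:** the grip top lies within 2 mm of the flange centre in both views.
- **Bolt and bracket:** the pictures show the bolt still seated in its own bore, the pin's bore empty and nothing else moved.
- **One disagreement:** on the way down the arm stopped about 5 mm higher than I had planned, because it had not fully followed the commanded move. I lowered it in small steps until the vertical force showed the flange had landed, at the same height where I had gripped it. No final check failed.

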